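Change the batch in the glass annealer

TASK

Slide the annealer's glass hatch fully open, lift the pan out through the round port with the finished amber blocks on it, tip them off over the open lip into the wooden tray, and set the emptied pan down level on the firebrick. Then put every green block from the graphite slab into the pan, put the loaded pan back through the port to stand level and central on its pedestal, and shut the hatch fully. Do not drop the glass from a height, and leave the other things on the bench alone.

Things in the scene. Friction and masses are not known exactly. Their poses are not given: they have to be found in the camera images.
- hatch (a joint): sliding glass hatch over the annealer's round port, m: 0 = shut, covering the port; 0.18 = fully open, clear of it. It slides level along the annealer's +y axis (to the robot's left), about 3 N of friction, and stays where it is left. Steel-framed glass plate 200 x 192 mm, its top 215 mm above the bench.
- hatch_knob (a point): centre of the black knob in the middle of the hatch: a bar 46 mm (annealer x) by 16 mm (annealer y) by 30 mm high, its centre 230 mm and its top 245 mm above the bench. It moves with the hatch.
- port (a point): centre of the round port, a hole of 176 mm diameter in the flat top plate (10 mm thick; this point is on its upper face, 200 mm above the bench) of the bench annealer, a white box fixed to the bench. Axes are the annealer's: y runs along it to the control end. The box reaches 125 mm from this point to either side in x, 105 mm in -y, 305 mm in +y.
- pedestal_top (a point): centre of the top of the round firebrick pedestal (84 mm diameter) inside the annealer, right under the port: 122 mm above the bench, 78 mm below the port's plane. The chamber walls are at least 84 mm from its axis.
- pan_centre (a point): middle of the steel pan's floor, on the upper face of its 3 mm sheet. The pan is 132 mm long (x), 78 mm wide (y), about 0.22 kg, and starts on the pedestal. Its -x end is the open lip; side walls (16 mm high over the underside, inside at y = +-36 mm) run from x = -66 to +38 mm; a low rear wall (11 mm high) stands at x = 35 to 38 mm. Blocks lie between lip and rear wall.
- pan_handle (a point): grip point of the pan's upright wooden handle, on the bare apron behind the rear wall, 52 mm behind the pan's centre (+x), 39 mm above the floor's upper face. The handle is 14 mm thick (pan's y), 26 mm long (pan's x) and its top is 62 mm above the pan's underside, 20 mm above this point. Axes are the pan's: -x points to the lip.
- pan_lip (a point): middle of the pan's open lip edge, 66 mm ahead (-x) of its centre, at floor level. The floor is polished: glass starts to slide off when the pan is tipped about 18 to 25 degrees.
- brick_top (a point): centre of the top face of the cream firebrick, 230 mm (x) x 114 mm (y), 32 mm high, fixed on the bench; bare at the start. It and the wooden tray may have changed places.
- tray: loose open wooden tray with a red felt floor, 180 mm (x) x 200 mm (y) x 38 mm high, walls 6 mm, 0.8 kg; origin at the centre of its underside, inner floor 6 mm above. Empty at the start.
- marver_top (a point): centre of the top face of the black graphite slab, 80 mm (x) x 280 mm (y) x 6 mm, fixed on the bench, on which the green blocks lie.
- amber1_c (a point): centre of a finished amber glass block, 34 mm (x) x 26 mm (y) x 24 mm high, 53 g, in the pan at the start; 2 or 3 of the three are present, the others read None
- amber2_c (a point): centre of a finished amber glass block, 34 mm (x) x 26 mm (y) x 24 mm high, 53 g, in the pan at the start; 2 or 3 of the three are present, the others read None
- amber3_c (a point): centre of a finished amber glass block, 34 mm (x) x 26 mm (y) x 24 mm high, 53 g, in the pan at the start; 2 or 3 of the three are present, the others read None
- green1_c (a point): centre of a new green glass block, 34 mm (x) x 26 mm (y) x 24 mm high, 53 g, on the graphite slab at the start; 2 or 3 of the three are present, the others read None
- green2_c (a point): centre of a new green glass block, 34 mm (x) x 26 mm (y) x 24 mm high, 53 g, on the graphite slab at the start; 2 or 3 of the three are present, the others read None
- green3_c (a point): centre of a new green glass block, 34 mm (x) x 26 mm (y) x 24 mm high, 53 g, on the graphite slab at the start; 2 or 3 of the three are present, the others read None
- paddle: graphite paddle, 230 mm, loose on the bench; to be left alone
- tongs: long steel tongs, 240 mm, loose on the bench; to be left alone
- jar: amber glass jar with a cork lid, 60 mm across, 85 mm tall, loose on the bench; to be left alone
- specs: tinted safety spectacles, 130 mm wide, loose on the bench; to be left alone
- brush: bench brush, 200 mm, loose on the bench; to be left alone
- calliper: steel calliper, 200 mm, loose on the bench; to be left alone
Mind the look-alikes: they are no part of the job. Leave any yellow look-alike of the part that bears green2_c alone.

How it is judged:
On the way, in this order (a step that is already met when the one before it is completed fails the run):
1. the hatch is fully open (value of joint hatch above 0.165 m), for 0.2 s.
2. the pan has been lifted out through the port, level, the amber blocks still on it (height (world z) of pan_centre above 0.205 m and angle between pan_centre's own z axis and vertical below 0.2 rad and distance between each of amber1_c, amber2_c, amber3_c and pan_centre below 0.085 m), for 0.1 s.
3. the pan is tipped, its lip over the wooden tray (angle between pan_centre's own z axis and vertical above 0.3 rad and x of pan_lip in the frame of tray between -0.1 and 0.1 m and y of pan_lip in the frame of tray between -0.11 and 0.11 m), for 0.1 s.
4. the pan, emptied of amber blocks, stands level on the firebrick, let go (distance between each of amber1_c, amber2_c, amber3_c and pan_centre above 0.07 m and x of pan_centre in the frame of brick_top between -0.09 and 0.09 m and y of pan_centre in the frame of brick_top between -0.05 and 0.05 m and z of pan_centre in the frame of brick_top between -0.002 and 0.008 m and angle between pan_centre's own z axis and vertical below 0.1 rad and linear speed of pan below 0.03 m/s and contact force between the fingers and pan below 0.1 N), for 0.2 s.
5. every green block lies in the pan on the firebrick (x of green1_c in the frame of pan_centre between -0.062 and 0.04 m and y of green1_c in the frame of pan_centre between -0.04 and 0.04 m and z of green1_c in the frame of pan_centre between 0 and 0.045 m and x of green2_c in the frame of pan_centre between -0.062 and 0.04 m and y of green2_c in the frame of pan_centre between -0.04 and 0.04 m and z of green2_c in the frame of pan_centre between 0 and 0.045 m and x of green3_c in the frame of pan_centre between -0.062 and 0.04 m and y of green3_c in the frame of pan_centre between -0.04 and 0.04 m and z of green3_c in the frame of pan_centre between 0 and 0.045 m and x of pan_centre in the frame of brick_top between -0.09 and 0.09 m and y of pan_centre in the frame of brick_top between -0.05 and 0.05 m and z of pan_centre in the frame of brick_top between -0.002 and 0.008 m and angle between pan_centre's own z axis and vertical below 0.1 rad and linear speed of pan below 0.03 m/s), for 0.3 s.
6. the loaded pan stands on the pedestal inside the annealer (x of green1_c in the frame of pan_centre between -0.062 and 0.04 m and y of green1_c in the frame of pan_centre between -0.04 and 0.04 m and z of green1_c in the frame of pan_centre between 0 and 0.045 m and x of green2_c in the frame of pan_centre between -0.062 and 0.04 m and y of green2_c in the frame of pan_centre between -0.04 and 0.04 m and z of green2_c in the frame of pan_centre between 0 and 0.045 m and x of green3_c in the frame of pan_centre between -0.062 and 0.04 m and y of green3_c in the frame of pan_centre between -0.04 and 0.04 m and z of green3_c in the frame of pan_centre between 0 and 0.045 m and horizontal distance between pan_centre and pedestal_top below 0.025 m and z of pan_centre in the frame of pedestal_top between -0.002 and 0.008 m and angle between pan_centre's own z axis and vertical below 0.1 rad and linear speed of pan below 0.03 m/s), for 0.3 s.
At the end, for the whole second after the job is handed in: Hatch within 12 mm of fully shut; pan at rest and level (6 degrees) on the pedestal, its centre within 25 mm of the pedestal's; every green block in the pan; every amber block in the wooden tray (all of step 6 and value of joint hatch below 0.012 m and x of amber1_c in the frame of tray between -0.084 and 0.084 m and y of amber1_c in the frame of tray between -0.094 and 0.094 m and z of amber1_c in the frame of tray between 0.005 and 0.06 m and x of amber2_c in the frame of tray between -0.084 and 0.084 m and y of amber2_c in the frame of tray between -0.094 and 0.094 m and z of amber2_c in the frame of tray between 0.005 and 0.06 m and x of amber3_c in the frame of tray between -0.084 and 0.084 m and y of amber3_c in the frame of tray between -0.094 and 0.094 m and z of amber3_c in the frame of tray between 0.005 and 0.06 m); the robot touches nothing.
It fails at once if a glass block is dropped from more than about 15 cm (linear speed of any of amber1, amber2, amber3, green1, green2, green3 above 1.8 m/s).
It fails at once if another thing on the bench is pushed more than 5 cm (distance of any of paddle, tongs, jar, specs, brush, calliper from where it was at the start of the episode above 0.05 m).
Of amber1, amber2, amber3 only 2 to 3 are there at a start; the rules pass over those that are not, and their reading is None.
Of green1, green2, green3 only 2 to 3 are there at a start; the rules pass over those that are not, and their reading is None.
At some moment in a run one of tray may be knocked a few centimetres aside while the robot is not near it.
It also fails if it takes over 208 s, if anything falls off the work surface, if the arm or the gripper's body presses on something with over 40 N, if the wrist force passes 120 N, or if a joint passes its speed limit or range.

ROBOT

A 6-joint arm with a two-finger parallel gripper is mounted at the origin on the work surface. World frame = base frame: x ahead of the robot, y to its left, z up, the work surface at z = 0. Lengths are in m, angles in rad, forces in N, time in s.
With the tool pointing down it reaches from about 0.425 to 1.125 m from the base axis. Payload 14.9 kg.
Tool frame: the origin (TCP) lies at the very end of the fingers, on their centre line; the grasp point (between the pads) lies 19 mm behind it; z points along the fingers, y is the line along which they close (so a half turn about z gives the same grasp; the last joint's range is limited). The gripper opens to 91 mm and grips with 3 to 60 N. Pads are 32 mm wide; open, the fingers measure 118 mm over their backs; the gripper's body (76 mm by 178 mm) begins 60 mm behind the grasp point.
Start: joints at [1.152, 0.379, 1.734, -0, 1.028, -0.033], TCP at [0.263, 0.649, 0.214] pointing down, gripper open.
Joint ranges: [-2.77, 2.77], [-0.74, 2.19], [0, 2.66], [-1.06, 4.2], [0.31, 2.87], [-3.08, 3.08]. Speed limits (rad/s): [1.89, 1.89, 2.39, 3.14, 3.14, 3.14].

INTERFACE

Orientations are given as a rotation vector (axis times angle).
In Python, from plant import bot gives the robot as it stands. Calls block until the motion is done:
- bot.goto(position, orientation): joint-space move of the TCP to a pose.
- bot.servo_line(position, attitude=None, max_speed=0.15, contact_N=None): straight line of the TCP; attitude=None keeps the orientation; max_speed is the mean speed in m/s. With contact_N (N) it stops when the force on the tool has changed by that much, and returns True; else False.
- bot.set_joints(angles): joint-space move.
- bot.gripper_open() and bot.gripper_close(newtons=None): open the fingers fully, or close them until they stop; newtons is the grip in N (None keeps the last).
- bot.wait(seconds).
- bot.inverse_kinematics(position, orientation): joint angles nearest the present ones, or None.
- bot.get_state(): the state.
- bot.grab_frame(name): name is "scene" or "top" or "wrist"; returns the picture (420x560x3 uint8, red, green, blue); there is no depth.
- bot.camera_model(name): a dict with "mtx" (3x3 intrinsics, pixels), "R" (3x3) and "t" (3): a world point X has camera coordinates R X + t; the wrist camera has in their place "tool_from_camera" (4x4, takes a point from camera to tool coordinates, whose origin is the TCP and whose axes are the flange's). Camera axes: x right, y down, z forward; pixel columns grow to the right and rows downward; lengths in m; the calibration is good to about 2 mm. The wrist camera is an equidistant fisheye: a pixel r from the principal point sees the ray r / f radians off the axis. A picture is of the moment at which its call begins: read the wrist's pose just before it. camera_model takes no time and is no camera call.
A pose or a line that the arm cannot do raises bot.IKError and nothing moves.
- bot.finish_job(): hands the job in; it is judged then, once.
The state is a dict: "t": time; "joint_positions": joint angles; "joint_vel": joint speeds; "joint_efforts": joint torques, N m; "eef_pos": TCP position; "tool_rot": TCP orientation; "wrist_force": force on the tool from outside, world axes, zero at the start; "ft_torque": the same for the moment, N m; "width": opening from 0.0 (shut) to 1.0 (fully open); "gripper_force": force on a finger pad.
Only numpy, scipy, OpenCV 4.12 (cv2) and the standard library are available. Lean on these libraries where they do the work, as an engineer would, in place of code of your own. Each camera call takes 0.05 s, during which the arm holds its last target. There are 200 camera calls.

## Working session

There is one attempt and no reset: what is moved stays moved. The work goes in short steps, each a Python script; the robot and the scene stay as the last script left them, time stands still between calls to the robot, and variables do not carry over. Pictures are saved under pics/ and viewed, at most 14 in all, crops included, and the job is handed in when it is done.

```bash
mkdir -p pics; ls
python3 - <<'E'
from plant import bot
import cv2
for n in ("top","scene"):
    f=bot.grab_frame(n); cv2.imwrite(f"pics/{n}0.png",cv2.resize(f[:,:,::-1],(800,600),interpolation=cv2.INTER_CUBIC))
    c=bot.camera_model(n); print(n,c)
print(bot.camera_model("wrist")); print(bot.get_state())
E
```

```text
pics
top {'mtx': array([[401.68145879,   0.        , 277.90821218],
       [  0.        , 401.68145879, 208.65608814],
       [  0.        ,   0.        ,   1.        ]]), 'R': array([[-0.0023803 , -0.99995133,  0.00957412],
       [-0.9955826 ,  0.00147106, -0.09387827],
       [ 0.09385961, -0.00975528, -0.99553765]]), 't': array([-0.05021934,  0.53794058,  1.36319532])}
scene {'mtx': array([[487.61939753,   0.        , 283.73347371],
       [  0.        , 487.61939753, 216.56105445],
       [  0.        ,   0.        ,   1.        ]]), 'R': array([[ 0.86558044,  0.50074604,  0.00488977],
       [ 0.3909883 , -0.6696898 , -0.63138239],
       [-0.3128876 ,  0.54842408, -0.77545623]]), 't': array([-0.41672182, -0.14580901,  1.4677889 ])}
{'mtx': array([[325.1922621 ,   0.        , 277.07695743],
       [  0.        , 325.1922621 , 209.79148139],
       [  0.        ,   0.        ,   1.        ]]), 'tool_from_camera': array([[ 1.42918713e-04, -9.56659882e-01, -2.91207571e-01,
         8.33510157e-02],
       [ 9.99999983e-01,  1.70397673e-04, -6.90020074e-05,
         6.18526512e-04]
[... 190 characters left out ...]
t_positions': array([ 1.15172330e+00,  3.79366693e-01,  1.73473363e+00, -4.17144721e-05,
        1.02850809e+00, -3.33111325e-02]), 'joint_vel': array([ 8.72330726e-05, -1.82942805e-03, -1.77561162e-03, -2.43179666e-04,
        1.27479482e-03, -1.91581195e-03]), 'joint_efforts': array([-1.17974687e-03, -7.65031099e+01, -4.35296667e+01,  6.50697201e-02,
        3.98277480e-02, -6.50086645e-05]), 'eef_pos': array([0.26325757, 0.64821425, 0.21334088]), 'tool_rot': array([-6.02132852e-01, -3.08315186e+00,  1.56739624e-03]), 'wrist_force': array([ 0.97829067, -0.6057556 ,  0.5785759 ]), 'ft_torque': array([-0.01020907,  0.07354138, -0.0297925 ]), 'gripper_force': 0.0, 'width': 1.0011891917119717}
```

View pics/top0.png

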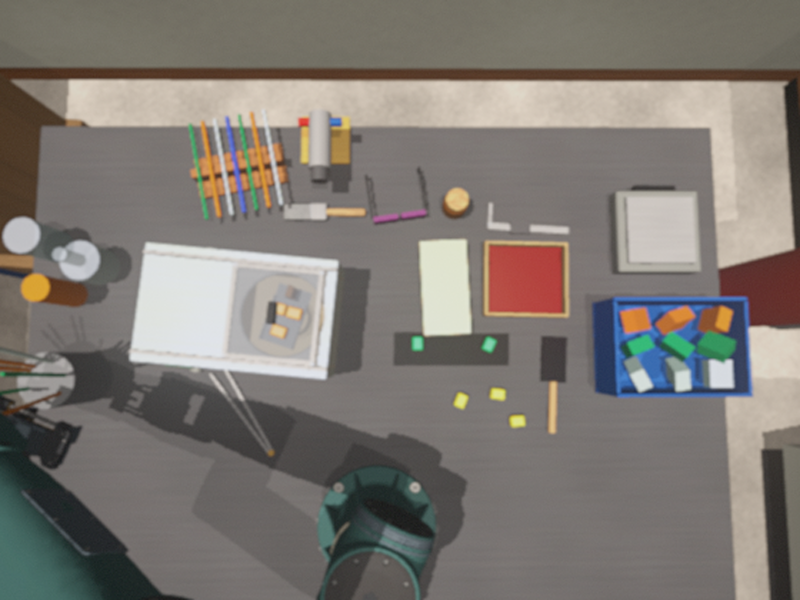

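View pics/scene0.png

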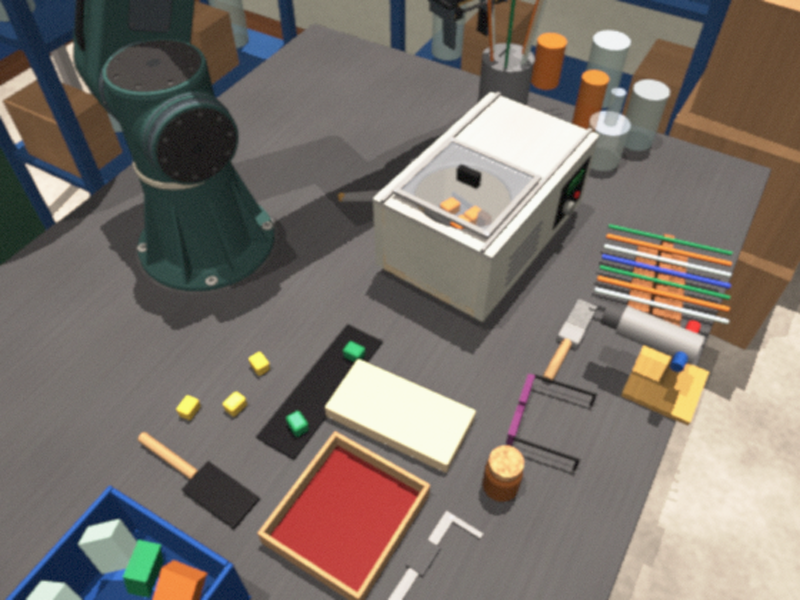

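The top view shows the knob at (272,313), ambers at about (291,294), (289,311) and (279,330), and the brick at (420–471, 239–335). The tray is at (485–569, 241–317). The greens on the slab are at (418,344) and (489,345). The green blocks in the blue bin (640–715, 345) and the yellow ones (461,400), (498,394), (517,421) are look-alikes and not on the slab.

```bash
cat > h.py <<'E'
from plant import bot
import numpy as np, cv2
from scipy.spatial.transform import Rotation as Ro
def ray(name,px,pose=None):
    c=bot.camera_model(name); K=c["mtx"]; u=(np.array(px,float)-K[:2,2])/np.diag(K)[:2]
    if name!="wrist":
        return -c["R"].T@c["t"], c["R"].T@np.r_[u,1]
    T=c["tool_from_camera"]; p,rv=pose; R=Ro.from_rotvec(rv).as_matrix()
    th=np.hypot(*u); d=np.r_[u/th*np.sin(th),np.cos(th)]
    return R@T[:3,3]+p, R@T[:3,:3]@d
def at(name,px,z,pose=None):
    o,d=ray(name,px,pose); return (o+d*(z-o[2])/d[2])
def top8(x,y,z): return at("top",((x+.5)*.7-.5,(y+.5)*.7-.5),z)
def down(yaw,tilt=None):
    # tool z down; tool y axis at 'yaw' from world +y (yaw=0: closes along world y, tool x = -world x)
    return Ro.from_matrix(Ro.from_euler('z',yaw).as_matrix()@np.array([[-1,0,0],[0,1,0],[0,0,-1.]]))
def rv(r): return r.as_rotvec()
def st():
    s=bot.get_state(); return s
def shot(name,fn,box=None,w=800):
    s=bot.get_state(); pose=(np.array(s["eef_pos"]),np.array(s["tool_rot"]))
    f=bot.grab_frame(name); np.savez(fn.replace(".png",".npz"),p=pose[0],r=pose[1],f=f)
    if box: x0,y0,x1,y1=box; f=f[y0:y1,x0:x1]
    k=min(800/f.shape[1],600/f.shape[0]); cv2.imwrite(fn,cv2.resize(f[:,:,::-1],None,fx=k,fy=k,interpolation=cv2.INTER_CUBIC)); return k
E
python3 - <<'E'
from h import *
np.set_printoptions(precision=4,suppress=True)
for n,x,y,z in [("knob",272,313,.24),("g1",418,344,.03),("g2",489,345,.03)]+[("brick",*p,.032) for p in [(420,240),(466,239),(471,334),(424,335)]]+[("tray",*p,.038) for p in [(485,241),(569,241),(569,317),(485,317)]]+[("marv",*p,.006) for p in [(394,333),(508,333),(508,365),(394,365)]]+[("box",*p,.2) for p in [(148,243),(338,262),(325,378),(131,360)]]:
    print(n,top8(x,y,z))
print(rv(down(0)),Ro.from_rotvec(st()["tool_rot"]).as_matrix())
E
```

```text
knob [0.4879 0.2058 0.24  ]
g1 [ 0.4274 -0.1007  0.03  ]
g2 [ 0.4246 -0.271   0.03  ]
brick [ 0.6796 -0.1069  0.032 ]
brick [ 0.682 -0.219  0.032]
brick [ 0.451  -0.2279  0.032 ]
brick [ 0.4488 -0.1151  0.032 ]
tray [ 0.6759 -0.2643  0.038 ]
tray [ 0.6758 -0.4686  0.038 ]
tray [ 0.491  -0.4629  0.038 ]
tray [ 0.4914 -0.2612  0.038 ]
marv [ 0.4546 -0.0434  0.006 ]
marv [ 0.4541 -0.3221  0.006 ]
marv [ 0.3763 -0.3205  0.006 ]
marv [ 0.377  -0.0432  0.006 ]
box [0.6402 0.4798 0.2   ]
box [0.5991 0.0761 0.2   ]
box [0.3547 0.1014 0.2   ]
box [0.393  0.5057 0.2   ]
[0.     3.1416 0.    ] [[-0.9265  0.3762 -0.0004]
 [ 0.3762  0.9265 -0.0009]
 [-0.     -0.001  -1.    ]]
```

Run:
```python
from h import *
k=shot("top","pics/port.png",(150,165,250,265)); print(k)
```

```text
6.0
```

View pics/port.png

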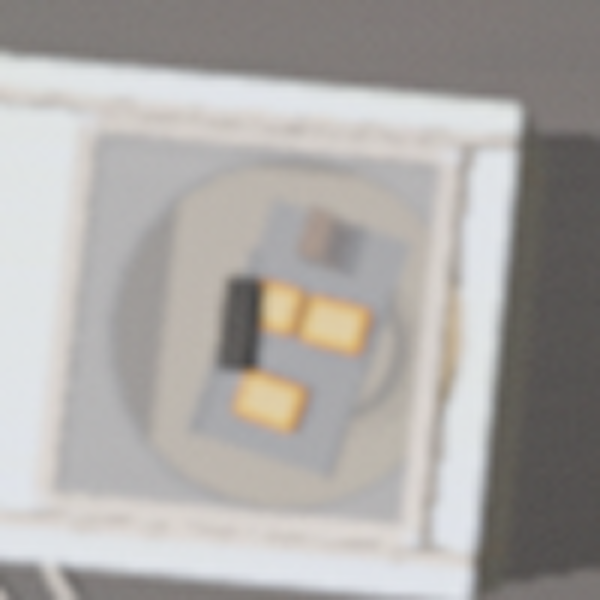

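The crop confirms three ambers under the glass at (282,308), (335,325) and (270,402). The pan is yawed about −0.34 with its handle at (315,235), at the far end, and the black knob is at (240,323). Next I open the hatch.

Run:
```python
from h import *
np.set_printoptions(precision=4,suppress=True)
yd=np.array([.0998,.995,0])
bot.servo_line([0.263,0.649,0.40],max_speed=.3)
k=np.array([.488,.203,0]); o=rv(down(-.1))
bot.goto(k+[0,0,.36],o)
bot.servo_line(k+[0,0,.221],o,max_speed=.15,contact_N=10)
bot.gripper_close(25); s=st(); print(s["eef_pos"],s["width"],s["gripper_force"],s["wrist_force"])
p=np.array(s["eef_pos"])
r=bot.servo_line(p+yd*.182,max_speed=.08,contact_N=14); s=st(); print(r,s["eef_pos"],np.linalg.norm(s["eef_pos"]-p),s["wrist_force"])
```

```text
[0.488  0.2031 0.221 ] 0.17824811433787766 24.99598503112793 [ 1.3256  2.6397 -1.5343]
True [0.5044 0.374  0.2209] 0.1716519588807288 [-0.8371 -4.7793  7.1965]
```

Run:
```python
from h import *
bot.gripper_open(); s=st(); p=np.array(s["eef_pos"])
bot.servo_line([p[0],p[1],.34],max_speed=.2)
bot.goto([.53,.185,.36],rv(down(-.3)))
bot.wait(.3)
print(shot("wrist","pics/w1.png"))
```

```text
1.4285714285714286
```

View pics/w1.png

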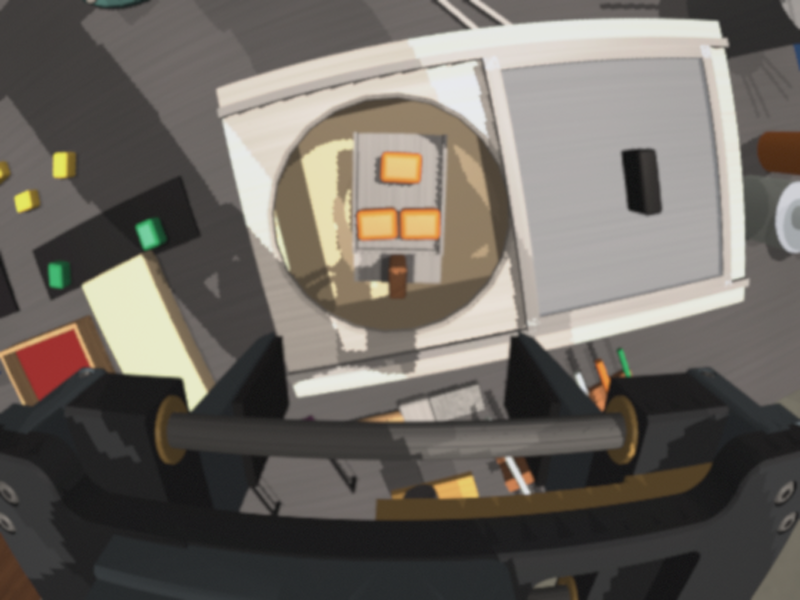

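The wrist view shows the hatch fully clear of the port and the three ambers at (401,167), (378,225) and (420,225). The pan lip runs (354,133)–(446,137), the handle is around (398,280), and the port edge reaches 273–511 by 95–331.

Run:
```python
from h import *
np.set_printoptions(precision=4,suppress=True)
d=np.load("pics/w1.npz"); pose=(d["p"],d["r"])
f=lambda x,y,z: at("wrist",((x+.5)*.7-.5,(y+.5)*.7-.5),z,pose)
P={}
for n,x,y,z in [("portL",273,212,.2),("portR",511,212,.2),("portT",393,95,.2),("portB",393,331,.2),("lipL",354,133,.138),("lipR",446,137,.138),("sideLr",353,240,.138),("sideRr",440,250,.138),("apL",352,279,.125),("apR",442,282,.125),("rearwall",397,248,.133),("handtop270",398,270,.184),("handbot298",398,298,.184),("a1",401,167,.149),("a2",378,225,.149),("a3",420,225,.149)]:
    P[n]=f(x,y,z); print(n,P[n])
s=f
k=shot("wrist","pics/w1c.png",(230,80,330,230));print(k)
```

```text
portL [0.4563 0.1156 0.2   ]
portR [0.5073 0.2806 0.2   ]
portT [0.4035 0.2232 0.2   ]
portB [0.5693 0.172  0.2   ]
lipL [0.4158 0.1851 0.138 ]
lipR [0.4414 0.2572 0.138 ]
sideLr [0.5024 0.1564 0.138 ]
sideRr [0.5327 0.2252 0.138 ]
apL [0.5377 0.1425 0.125 ]
apR [0.5643 0.2194 0.125 ]
rearwall [0.5211 0.1901 0.133 ]
handtop270 [0.5287 0.1884 0.184 ]
handbot298 [0.5501 0.1819 0.184 ]
a1 [0.455  0.2137 0.149 ]
a2 [0.4952 0.1816 0.149 ]
a3 [0.5053 0.2147 0.149 ]
4.0
```

View pics/w1c.png

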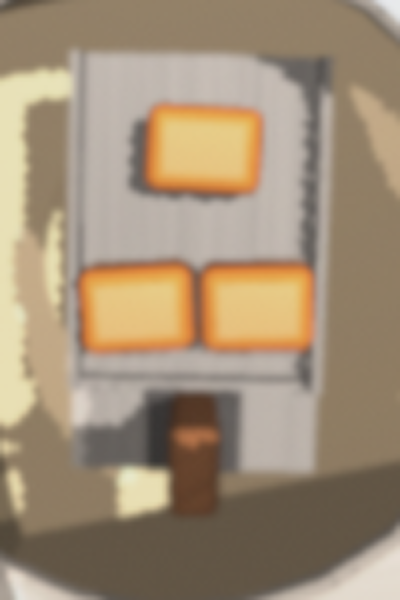

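Pan centre comes out at about (.490,.201) with yaw −.325, and the handle at (.539,.185), which agrees with the 52 mm offset. The port centre is about (.4865,.1965). The open fingers only just fit the hole, so I grip slightly inboard.

Run:
```python
from h import *
np.set_printoptions(precision=4,suppress=True)
a=-.325; X=np.array([np.cos(a),np.sin(a),0]); Y=np.array([-np.sin(a),np.cos(a),0])
c=np.array([.4898,.2015,0]); g=c+.040*X-.003*Y; o=rv(down(a))
print(g, bot.inverse_kinematics(g+[0,0,.154],o))
bot.servo_line(g+[0,0,.27],o,max_speed=.2)
r=bot.servo_line(g+[0,0,.155],o,max_speed=.06,contact_N=7); s=st(); print(r,s["eef_pos"],s["wrist_force"])
if not r:
    bot.gripper_close(60); bot.wait(.2); s=st(); print(s["width"],s["gripper_force"],s["wrist_force"])
    shot("wrist","pics/w2.png")
```

```text
[0.5267 0.1859 0.    ] [ 0.2975  0.2422  2.0503  0.      0.8491 -0.9483]
False [0.5269 0.1859 0.1553] [ 0.5928 -0.1556 -0.0587]
0.15066242715747363 59.951425194740295 [ 0.4493 -0.0534  0.6625]
```

Run:
```python
from h import *
np.set_printoptions(precision=4,suppress=True)
p=np.array(st()["eef_pos"])
bot.servo_line([p[0],p[1],.29],max_speed=.06); bot.wait(.3)
s=st(); print(s["t"],s["eef_pos"],s["wrist_force"],s["ft_torque"],s["width"])
shot("scene","pics/s2.png",(180,60,460,270))
```

```text
16.7583 [0.5267 0.1859 0.2899] [ 0.7463 -0.592  -3.8372] [-0.0756 -0.1374  0.0141] 0.14626545788859205
```

View pics/s2.png

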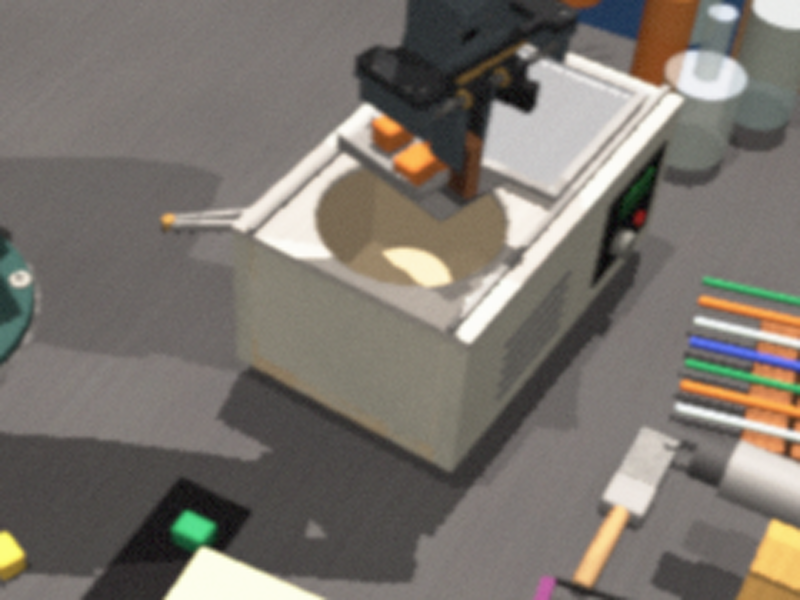

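The pan hangs level in the clear at (400,170), its blocks at (392,130) and (418,160). I move to the tray and check its position by its red felt before and after the transit.

```bash
cat >> h.py <<'E'
def tray():
    f=bot.grab_frame("top"); h=cv2.cvtColor(f,cv2.COLOR_RGB2HSV)
    m=(((h[...,0]<6)|(h[...,0]>173))&(h[...,1]>150)&(h[...,2]>60)).astype(np.uint8)
    n,l,s,c=cv2.connectedComponentsWithStats(m); i=1+np.argmax(s[1:,4])
    cs=max(cv2.findContours((l==i).astype(np.uint8),0,2)[0],key=cv2.contourArea)
    r=cv2.minAreaRect(cs); b=[at("top",q,.01) for q in cv2.boxPoints(r)]
    return np.mean(b,0)[:2],s[i].tolist(),r[2],np.array(b)[:,:2]
E
python3 - <<'E'
from h import *
np.set_printoptions(precision=4,suppress=True)
print(tray())
for p,a in [((.60,.0),-.22),((.68,-.2),-.1),((.735,-.364),0)]:
    bot.servo_line([*p,.29],rv(down(a)),max_speed=.13)
bot.wait(.2); s=st(); print(s["t"],s["eef_pos"],s["ft_torque"]); print(tray())
shot("wrist","pics/w3.png")
E
```

```text
(array([ 0.5875, -0.3665]), [343, 172, 50, 47, 2242], 0.0, array([[ 0.5062, -0.2788],
       [ 0.669 , -0.2816],
       [ 0.6689, -0.4552],
       [ 0.5059, -0.4505]]))
22.0333 [ 0.735  -0.3636  0.2902] [ 0.012  -0.1255  0.0133]
(array([ 0.6476, -0.2954]), [343, 172, 9, 13, 69], 90.0, array([[ 0.669 , -0.2816],
       [ 0.669 , -0.3099],
       [ 0.6262, -0.3091],
       [ 0.6262, -0.2809]]))
```

View pics/w3.png

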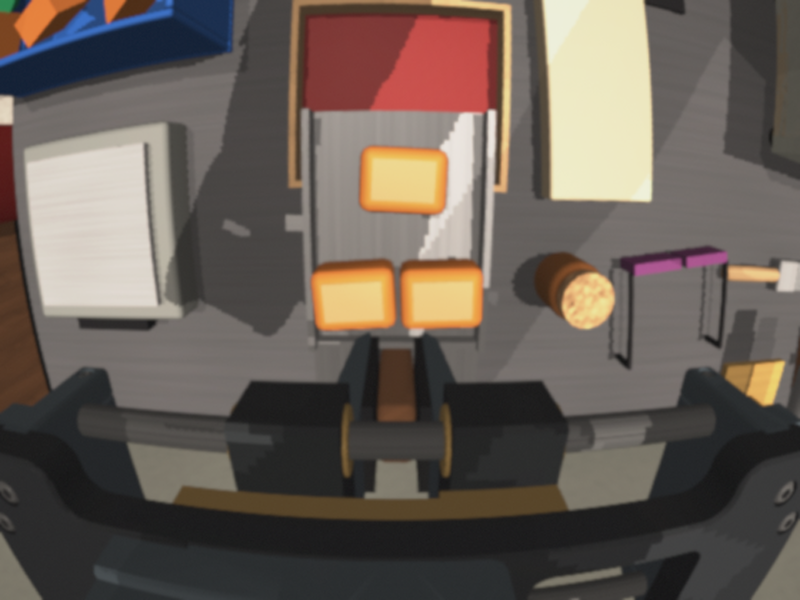

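The three ambers are on the pan at (403,180), (354,297) and (442,295). The lip edge at row 110 is over the tray's red felt and centred in y. Now I tip it.

Run:
```python
from h import *
np.set_printoptions(precision=4,suppress=True)
v=np.array([-.106,0,-.030])
def go(th,lip,sp):
    R=Ro.from_euler('y',-th); bot.servo_line(np.array(lip)-R.apply(v),rv(R*down(0)),max_speed=sp)
L=[.618,-.366,.062]
print([bot.inverse_kinematics(np.array(L)-Ro.from_euler('y',-t).apply(v),rv(Ro.from_euler('y',-t)*down(0))) is not None for t in (0,.3,.5,.7)])
go(0,[.618,-.366,.13],.12); go(.12,[.618,-.366,.075],.08)
for t in np.arange(.2,.71,.1): go(t,L,.04)
bot.wait(1.0)
L[2]=.12; go(.7,L,.05); bot.wait(.5); s=st(); print(s["t"],s["wrist_force"],s["width"])
shot("top","pics/t4.png",(330,140,430,240)); shot("wrist","pics/w4.png")
```

```text
[True, True, True, True]Traceback (most recent call last):
  File "<stdin>", line 9, in <module>
  File "<stdin>", line 5, in go
plant.IKError: the arm cannot follow that straight line within its joint ranges
```

Run:
```python
from h import *
np.set_printoptions(precision=3,suppress=True)
s=st(); print(s["t"],s["eef_pos"],s["joint_positions"],Ro.from_rotvec(s["tool_rot"]).as_matrix()[:,0])
v=np.array([-.106,0,-.030])
for a in (0,-.2,-.35,-.5):
  for t in (.3,.4,.5,.6,.7):
    Z=Ro.from_euler('z',a); R=Z*Ro.from_euler('y',-t); print(a,t,bot.inverse_kinematics(np.array([.618,-.366,.062])-R.apply(v),rv(R*down(0))))
shot("wrist","pics/w4.png")
```

```text
26.0583 [ 0.689 -0.366  0.147] [-0.634  0.451  1.878  0.859  0.457 -2.922] [-0.826 -0.    -0.563]
0 0.3 [-0.558  0.543  1.706  0.26   0.653 -2.317]
0 0.4 [-0.581  0.506  1.766  0.409  0.568 -2.465]
0 0.5 [-0.607  0.475  1.824  0.608  0.499 -2.667]
0 0.6 [-0.634  0.45   1.88   0.864  0.456 -2.927]
0 0.7 [-0.663  0.432  1.933  1.156  0.448  3.057]
-0.2 0.3 [-0.561  0.544  1.703  0.181  0.62  -2.064]
-0.2 0.4 [-0.577  0.504  1.769  0.297  0.512 -2.181]
-0.2 0.5 [-0.594  0.469  1.834  0.476  0.413 -2.362]
-0.2 0.6 [-0.613  0.44   1.896  0.762  0.334 -2.651]
-0.2 0.7 None
-0.35 0.3 [-0.563  0.545  1.702  0.11   0.604 -1.866]
-0.35 0.4 [-0.573  0.503  1.771  0.186  0.484 -1.942]
-0.35 0.5 [-0.583  0.466  1.838  0.315  0.365 -2.072]
-0.35 0.6 None
-0.35 0.7 None
-0.5 0.3 [-0.566  0.545  1.702  0.035  0.595 -1.663]
-0.5 0.4 [-0.569  0.503  1.772  0.059  0.469 -1.687]
-0.5 0.5 [-0.572  0.465  1.84   0.104  0.339 -1.732]
-0.5 0.6 None
-0.5 0.7 None
```

View pics/w4.png

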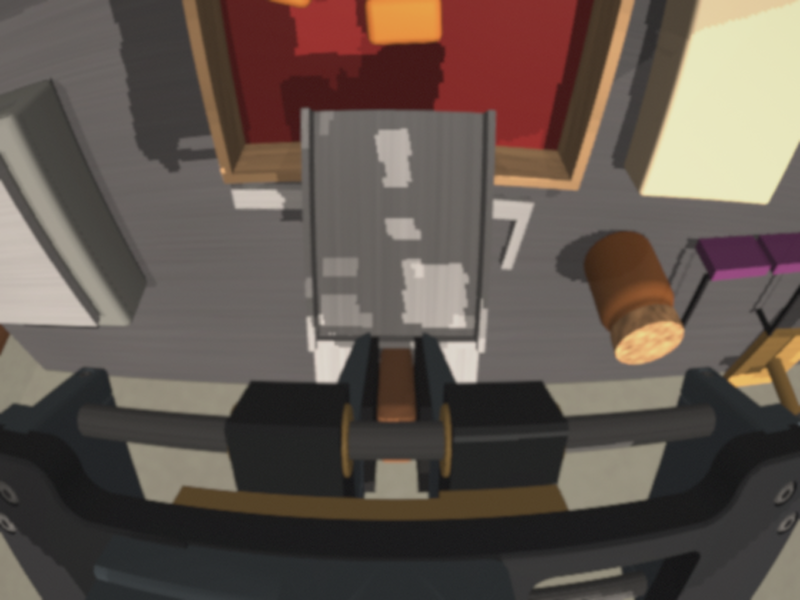

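The pan is empty, with its lip still at row 110 so it has not slipped in the grip. Ambers lie in the tray at (404,20) and (293,0), and the third is to be checked after retreat. Now I level the pan and set it on the brick.

Run:
```python
from h import *
np.set_printoptions(precision=4,suppress=True)
v=np.array([-.106,0,-.030])
def go(th,lip,sp):
    R=Ro.from_euler('y',-th); bot.servo_line(np.array(lip)-R.apply(v),rv(R*down(0)),max_speed=sp)
bot.wait(.3)
for t in (.4,.2,0): go(t,[.62,-.366,.08+.08*(.6-t)/.6],.08)
p=np.array(st()["eef_pos"]); bot.servo_line([p[0],p[1],.22],max_speed=.15)
o=rv(down(.035)); bot.servo_line([.605,-.1655,.2],o,max_speed=.2)
bot.servo_line([.605,-.1655,.085],o,max_speed=.1)
r=bot.servo_line([.605,-.1655,.060],o,max_speed=.02,contact_N=4); s=st(); print(r,s["t"],s["eef_pos"],s["wrist_force"])
bot.gripper_open(); bot.wait(.4); s=st(); print(s["wrist_force"],s["width"])
bot.servo_line([.605,-.1655,.2],max_speed=.15)
bot.goto([.47,-.10,.3],rv(down(0))); bot.wait(.2)
print(tray()[0]); shot("wrist","pics/w5.png"); shot("top","pics/t5.png",(250,150,430,285))
```

```text
True 31.7167 [ 0.605  -0.1655  0.065 ] [-1.4971  1.2731  7.3434]
[0.0364 0.0149 0.0982] 0.9988911204676304
[ 0.5875 -0.3665]
```

View pics/w5.png

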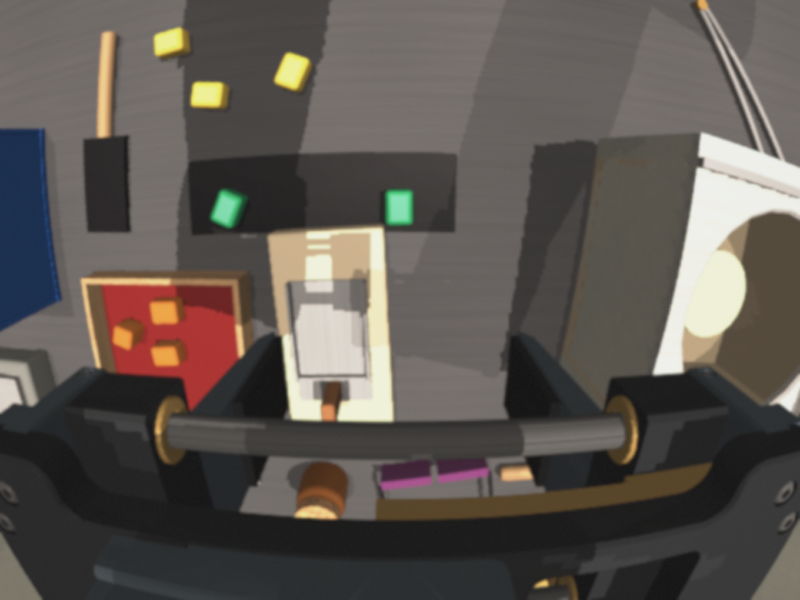

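View pics/t5.png

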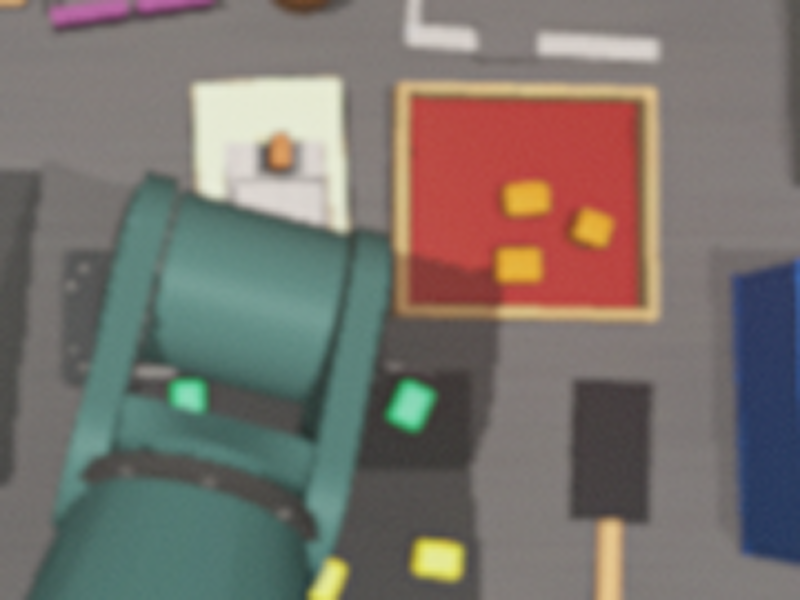

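All three ambers lie in the tray: (527,198), (594,228) and (519,265) in the top crop. The pan stands on the brick. Exactly two greens are on the slab, at (228,208) and (399,207) in the wrist view; the yellow ones lie off the slab at (171,42), (209,95) and (293,71).

```bash
cat >> h.py <<'E'
def greens(near=None):
    s=bot.get_state(); pose=(np.array(s["eef_pos"]),np.array(s["tool_rot"])); f=bot.grab_frame("wrist")
    h=cv2.cvtColor(f,cv2.COLOR_RGB2HSV); m=((h[...,0]>65)&(h[...,0]<90)&(h[...,1]>110)&(h[...,2]>70)).astype(np.uint8)
    out=[]
    for c in cv2.findContours(m,0,1)[0]:
        if cv2.contourArea(c)<60: continue
        w=np.array([at("wrist",q[0],.030,pose)[:2] for q in c],np.float32)
        (x,y),(a,b),an=cv2.minAreaRect(w*1000)
        if a<b: a,b,an=b,a,an+90
        out.append((x/1000,y/1000,a,b,(np.radians(an)+np.pi/2)%np.pi-np.pi/2))  # long-axis angle from world x
    return out
E
python3 - <<'E'
from h import *
np.set_printoptions(precision=4,suppress=True)
print(greens())
d=np.load("pics/w5.npz"); pose=(d["p"],d["r"])
for x,y,z in [(288,281,.051),(366,279,.051),(293,375,.046),(368,373,.046),(331,404,.094)]: print(at("wrist",((x+.5)*.7-.5,(y+.5)*.7-.5),z,pose))
for a in (0,): 
  for p in [(.51,-.10),(.51,-.271)]:
    bot.goto([*p,.22],rv(down(0))); bot.wait(.2); print(greens())
E
```

```text
[(0.42873196411132813, -0.0967209701538086, 34.14680099487305, 27.114051818847656, np.float64(0.0006904031865084814)), (0.42600967407226564, -0.2666060485839844, 37.542091369628906, 29.762752532958984, np.float64(-0.43844127026581603))]
[ 0.4955 -0.2017  0.051 ]
[ 0.4939 -0.1274  0.051 ]
[ 0.5964 -0.2054  0.046 ]
[ 0.5929 -0.1277  0.046 ]
[ 0.6023 -0.1599  0.094 ]
[(0.4269947204589844, -0.26504275512695313, 36.76201629638672, 31.85624885559082, np.float64(-0.4297296708660028)), (0.429263427734375, -0.09694654083251954, 33.4395751953125, 25.3798828125, np.float64(0.0013703916966640861))]
[(0.4101749267578125, -0.662739501953125, 40.84798812866211, 17.08783721923828, np.float64(-0.11685111967524264)), (0.4293952941894531, -0.10042442321777344, 34.35555648803711, 31.491819381713867, np.float64(-0.008531303394014422)), (0.42680169677734375, -0.2690635986328125, 34.19422912597656, 26.434968948364258, np.float64(-0.4524590849795569))]
```

Run:
```python
from h import *
bot.goto([.62,-.166,.27],rv(down(.035))); bot.wait(.3)
print(shot("wrist","pics/w6.png",(170,40,380,250)))
for a in (np.pi/2,-np.pi/2): print(bot.inverse_kinematics([.535,-.15,.04],rv(down(.035+a))),bot.inverse_kinematics([.4215,-.2665,.01],rv(down(-.45+a))))
```

```text
2.857142857142857
[-3.15301984e-01  4.29386467e-01  2.07535216e+00 -4.44089210e-16
  6.36854023e-01  2.79129067e+00] [-6.10547155e-01  4.24767444e-01  2.18391304e+00 -4.44089210e-16
  5.32912170e-01  2.98104550e+00]
[-3.15301984e-01  4.29386467e-01  2.07535216e+00 -4.44089210e-16
  6.36854023e-01 -3.50301984e-01] [-0.61054716  0.42476744  2.18391304  0.          0.53291217 -0.16054716]
```

View pics/w6.png

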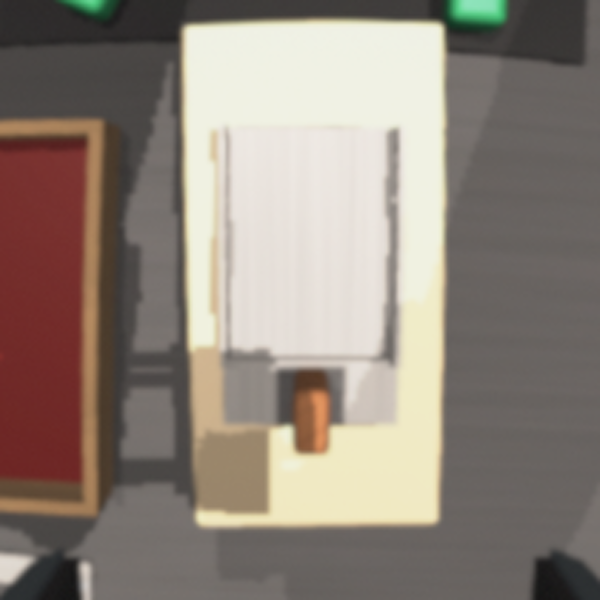

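The crop shows the empty pan level on the brick: lip (222,128)–(399,128), apron corners (223,423) and (397,423), handle top around (312,420).

Run:
```python
from h import *
np.set_printoptions(precision=4,suppress=True)
d=np.load("pics/w6.npz"); pose=(d["p"],d["r"]); k=20/7
g=lambda x,y,z: at("wrist",(170+(x+.5)/k-.5,40+(y+.5)/k-.5),z,pose)
for n,x,y,z in [("lipL",222,128,.048),("lipR",399,128,.048),("lipfloor",311,128,.035),("rL",225,357,.048),("rR",396,360,.048),("apL",223,423,.035),("apR",397,423,.035),("handbot",312,453,.094),("brNL",184,25,.032),("brNR",445,22,.032),("brFL",197,523,.032),("brFR",440,523,.032)]: print(n,g(x,y,z))
```

```text
lipL [ 0.5018 -0.205   0.048 ]
lipR [ 0.4992 -0.1317  0.048 ]
lipfloor [ 0.4998 -0.1681  0.035 ]
rL [ 0.5993 -0.2015  0.048 ]
rR [ 0.598  -0.1284  0.048 ]
apL [ 0.6313 -0.203   0.035 ]
apR [ 0.6287 -0.125   0.035 ]
handbot [ 0.6283 -0.1635  0.094 ]
brNL [ 0.4539 -0.2246  0.032 ]
brNR [ 0.4484 -0.1117  0.032 ]
brFL [ 0.6803 -0.2151  0.032 ]
brFR [ 0.6764 -0.1015  0.032 ]
```

The pan centre is (.565,−.166) with yaw .033. Now I pick and place the greens.

```bash
cat >> h.py <<'E'
PC=np.array([.565,-.166,0]); PA=.033
def pan(x,y): return PC+Ro.from_euler('z',PA).apply([x,y,0])
def pickplace(g,ang,dst):
    g=np.array([*g,0.]); o=rv(down(ang-np.pi/2)); o2=rv(down(PA-np.pi/2))
    bot.goto(g+[0,0,.16],o); r=bot.servo_line(g+[0,0,.010],o,max_speed=.08,contact_N=6); s=bot.get_state(); print(r,s["eef_pos"])
    if r and s["eef_pos"][2]>.014: return False
    bot.gripper_close(25); s=bot.get_state(); print("w",s["width"]*91,s["gripper_force"])
    bot.servo_line(g+[0,0,.14],max_speed=.12); d=pan(*dst)
    bot.servo_line(d+[0,0,.14],o2,max_speed=.15)
    bot.servo_line(d+[0,0,.060],max_speed=.1)
    r=bot.servo_line(d+[0,0,.039],max_speed=.02,contact_N=3.5); s=bot.get_state(); print(r,s["eef_pos"],s["wrist_force"])
    bot.gripper_open(); bot.wait(.2); bot.servo_line(d+[0,0,.16],max_speed=.12); return True
E
python3 - <<'E'
from h import *
bot.goto([.55,-.166,.27],rv(down(.035-1.57)))
print(pickplace((.429,-.094),0.0,(-.030,.017)))
shot("wrist","pics/w7.png")
E
```

```text
False [ 0.42899975 -0.09396102  0.01018333]
w 33.68315973488912 24.999496936798096
True [ 0.5343014  -0.14995793  0.03896833] [-1.14295133  0.29182797  5.57583896]
True
```

View pics/w7.png

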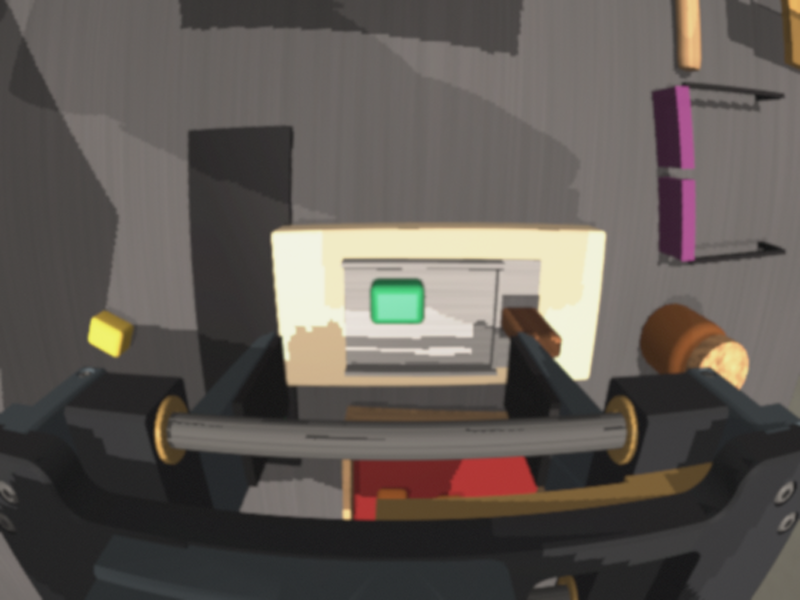

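The first green sits in the pan at (397,301), clear of the wall. Now the second, then I re-grip the pan.

Run:
```python
from h import *
ok=pickplace((.4215,-.2665),-.45,(-.030,-.018)); print(ok)
if ok:
    g=pan(.046,0); o=rv(down(PA)); bot.goto(g+[0,0,.22],o); bot.wait(.2); shot("wrist","pics/w8.png"); print(bot.get_state()["t"])
```

```text
False [ 0.42171455 -0.2666461   0.01033297]
w 33.82067410395943 25.0000861287117
True [ 0.53547075 -0.18491684  0.03898124] [-1.30051892  0.50285928  5.86465092]
True
61.6667
```

View pics/w8.png

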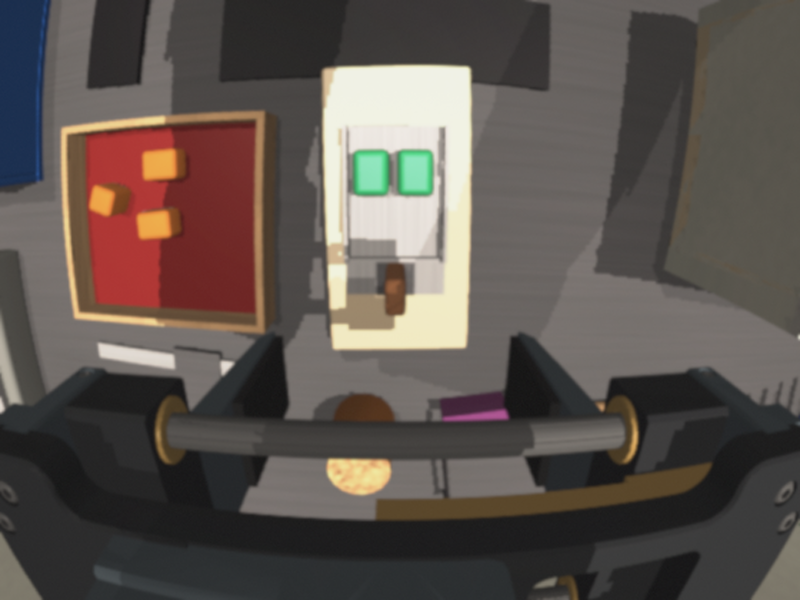

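Both greens are side by side in the pan at (371,172) and (415,172), and the ambers are still in the tray. I grip the pan and return it.

Run:
```python
from h import *
np.set_printoptions(precision=4,suppress=True)
g=pan(.043,0); o=rv(down(PA))
bot.servo_line(g+[0,0,.14],o,max_speed=.15)
r=bot.servo_line(g+[0,0,.065],o,max_speed=.06,contact_N=7); print(r,bot.get_state()["eef_pos"])
bot.gripper_close(60); bot.wait(.4); s=st(); print(s["width"]*91)
bot.servo_line(g+[0,0,.12],o,max_speed=.05); bot.servo_line(g+[0,0,.31],o,max_speed=.12)
a=-.325; X=np.array([np.cos(a),np.sin(a),0]); P=np.array([.4866,.195,0])+.040*X; O=rv(down(a))
bot.servo_line([.60,0.0,.31],rv(down(-.15)),max_speed=.12)
bot.servo_line(P+[0,0,.31],O,max_speed=.12); bot.wait(.4)
s=st(); print(s["t"],s["eef_pos"],P,s["ft_torque"],s["wrist_force"]); shot("wrist","pics/w9.png")
```

```text
False [ 0.6082 -0.1647  0.0654]
13.505236828793013
72.0083 [0.5245 0.1821 0.31  ] [0.5245 0.1822 0.    ] [-0.0373 -0.1694 -0.0034] [-1.3455  0.0539 -2.9171]
```

View pics/w9.png

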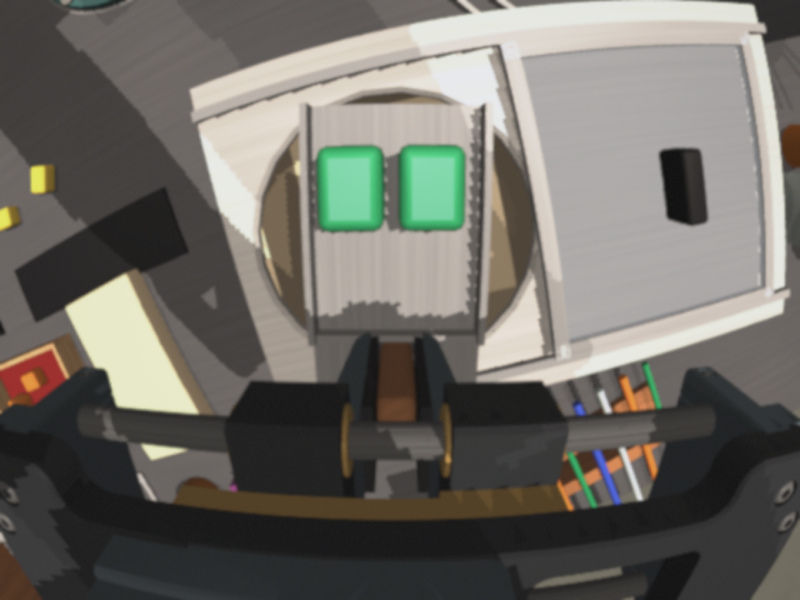

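The loaded pan (cols 301–491) is centred on the port (cols 258–537), with both greens at (350,188) and (432,188). I lower it.

Run:
```python
from h import *
np.set_printoptions(precision=4,suppress=True)
p=np.array(st()["eef_pos"])
r=bot.servo_line([p[0],p[1],.170],max_speed=.06,contact_N=7); s=st(); print(r,s["eef_pos"],s["wrist_force"])
if not r:
    r=bot.servo_line([p[0],p[1],.150],max_speed=.02,contact_N=4); s=st(); print(r,s["eef_pos"],s["wrist_force"])
```

```text
False [0.5246 0.1822 0.1702] [ 0.0229 -0.742  -2.2299]
True [0.5247 0.1821 0.155 ] [-0.426  -0.1438  6.0153]
```

Run:
```python
from h import *
np.set_printoptions(precision=4,suppress=True)
p=np.array(st()["eef_pos"])
bot.gripper_open(); bot.wait(.4); s=st(); print(s["wrist_force"],s["width"])
r=bot.servo_line([p[0],p[1],.30],max_speed=.06,contact_N=8); print(r,st()["eef_pos"])
bot.goto([.53,.185,.36],rv(down(-.3))); bot.wait(.3)
s=st(); pose=(s["eef_pos"],s["tool_rot"]); f=bot.grab_frame("wrist"); h=cv2.cvtColor(f,cv2.COLOR_RGB2HSV)
m=((h[...,0]>65)&(h[...,0]<90)&(h[...,1]>110)&(h[...,2]>70)).astype(np.uint8)
for c in cv2.findContours(m,0,1)[0]:
    if cv2.contourArea(c)>60:
        w=at("wrist",cv2.minAreaRect(c)[0],.149,pose); print(w, Ro.from_euler('z',.325).apply(w-[.4838,.196,.125]))
```

```text
[ 0.41   -0.1204 -0.279 ] 0.9991906858336165
False [0.5247 0.1821 0.2998]
[0.4592 0.2191 0.149 ] [-0.0307  0.014   0.024 ]
[0.4499 0.1893 0.149 ] [-0.03   -0.0172  0.024 ]
```

The greens sit where expected in the pan, at ±16 mm and −30 mm. Now I shut the hatch.

Run:
```python
from h import *
np.set_printoptions(precision=4,suppress=True)
yd=np.array([.0998,.995,0]); o=rv(down(-.1))
k=np.array([.5044,.374,0])
bot.servo_line(k+[0,0,.36],o,max_speed=.2)
r=bot.servo_line(k+[0,0,.221],o,max_speed=.1,contact_N=10)
bot.gripper_close(25); s=st(); p=np.array(s["eef_pos"]); print(r,p,s["width"]*91)
r=bot.servo_line(p-yd*.188,max_speed=.08,contact_N=14); s=st(); print(r,s["eef_pos"],np.linalg.norm(s["eef_pos"]-p),s["wrist_force"])
bot.gripper_open(); q=np.array(s["eef_pos"]); bot.servo_line([q[0],q[1],.36],max_speed=.15); bot.wait(.5)
f=bot.grab_frame("top"); np.save("pics/t9.npy",f); print(tray()[:2],bot.get_state()["t"])
```

```text
False [0.5044 0.374  0.221 ] 15.73731409759243
True [0.4903 0.2268 0.221 ] 0.1478091439931871 [ 0.9168 -2.787   2.9921]
(array([ 0.5786, -0.3769]), [346, 175, 50, 46, 1960]) 88.475
```

It stopped about 32 mm short of shut, so I re-grip and push on.

Run:
```python
from h import *
np.set_printoptions(precision=4,suppress=True)
yd=np.array([.0998,.995,0]); o=rv(down(-.1))
q=np.array([.4903,.2268,0])
r=bot.servo_line(q+[0,0,.221],o,max_speed=.1,contact_N=10)
bot.gripper_close(25); p=np.array(st()["eef_pos"]); print(r,p,st()["width"]*91)
for i in range(6):
    a=np.array(st()["eef_pos"]); r=bot.servo_line(a-yd*.008,o,max_speed=.03,contact_N=20); s=st(); print(r,s["eef_pos"],s["wrist_force"])
    if r: break
```

```text
False [0.4903 0.2268 0.221 ] 15.882288557385431
False [0.4895 0.2183 0.221 ] [-0.2815 -2.9698  0.4367]
False [0.4887 0.2098 0.221 ] [-0.0485 -3.5586  0.0944]
False [0.4878 0.2014 0.221 ] [-0.2274 -2.8433  0.1288]
True [0.4873 0.1948 0.221 ] [1.5663 4.5449 2.1417]
```

Run:
```python
from h import *
np.set_printoptions(precision=4,suppress=True)
bot.gripper_open(); bot.wait(.3); p=st()["eef_pos"]; print(p); bot.servo_line([p[0],p[1],.36],max_speed=.15); bot.goto([.45,.45,.40],rv(down(.3))); bot.wait(.5)
f=bot.grab_frame("top"); print(tray()[0]); h=cv2.cvtColor(f,cv2.COLOR_RGB2HSV)
for lo,hi,z in ((10,20,.03),(65,90,.149)):
    m=((h[...,0]>=lo)&(h[...,0]<=hi)&(h[...,1]>120)&(h[...,2]>90)).astype(np.uint8)
    for s,c in list(zip(*cv2.connectedComponentsWithStats(m)[2:]))[1:]:
        w=at("top",c,z)
        if 30<s[4]<400 and .3<w[0]<.72 and -.48<w[1]<.3: print(lo,s[4],c,w)
K=(f.max(2)<50).astype(np.uint8)
for s,c in list(zip(*cv2.connectedComponentsWithStats(K)[2:]))[1:]:
    w=at("top",c,.24)
    if 15<s[4]<300 and .42<w[0]<.56 and .1<w[1]<.42: print("dark",s[4],c,w)
print(st()["t"])
```

```text
[0.4871 0.1948 0.2207]
[ 0.5786 -0.3769]
10 60 [370.9333 197.35  ] [ 0.5763 -0.3735  0.03  ]
10 60 [386.25   203.8833] [ 0.5535 -0.426   0.03  ]
10 67 [369.1343 211.9254] [ 0.5256 -0.366   0.03  ]
96.9417
```

```bash
python3 -c "
from plant import bot
print(bot.finish_job())"
```

```text
the job is handed in; nothing more can be done
None
```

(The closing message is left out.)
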